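Put the test pieces away after the load test

TASK

The load test is over, so put its pieces away: stand the large and the small brass weight each in the round recess of its own size in the wooden block, and the steel gauge block upright in the slot of that block. Put the loose connector in the small open grey bin and lay the hex key flat on the floor of the black tray that holds the pliers. Let go of everything, and leave the pliers and everything else where they are.

Things in the scene. Friction and masses are not known exactly. Their poses are not given: they have to be found in the camera images.
- large_weight: larger of the two brass test weights: round body 40 mm across, straight-sided from the foot up to 27 mm (grip it there, not by the tapering knob above), 49 mm tall, 0.3 kg. Origin: centre of its underside; z up along its axis.
- small_weight: smaller brass test weight, same shape: round body 26 mm across, straight-sided up to 17 mm (grip it there, not by the tapering knob above), 31 mm tall, 0.09 kg. Origin: centre of its underside; z up along its axis.
- gauge: plain steel gauge block standing on its narrow face: 12 mm (x) by 35 mm (y), 30 mm tall (z). Origin: centre of its underside.
- plug: loose electrical connector (no cable on it) lying flat, 49 mm long along its y axis: black body 22 mm wide (x) and 18 mm tall from y = -6 to +24 mm, lighter nose 16 mm wide from y = -24 to -6 mm. Origin: centre of the outline, at the underside; z up.
- hex_key: small black L-shaped hex key lying flat, 32 mm (x) by 92 mm (y). Its long leg runs along y at x = -12 mm, from y = -46 to +46 mm, 5 mm thick, with a round sleeve 9 mm in diameter on it from y = -9 to +31 mm; the short leg runs along x at y = -43 mm. Origin: centre of the outline, at the underside; z up.
- standards_block: fixed wooden block, 106 mm (x) by 136 mm (y), 20 mm tall, with three recesses 7 mm deep (their floors 13 mm above the bench): a round one 56 mm across centred at x = +20, y = +34 mm (for the large weight); a round one 42 mm across at x = +20, y = -30 mm (for the small weight); a rectangular slot 28 mm (x) by 51 mm (y) at x = -33, y = 0 mm (for the gauge block, its 35 mm side along the slot). Origin: centre of its underside; it may stand at any yaw.
- clip_bin: fixed small open grey bin with a few clips on its floor, 89 mm (x) by 109 mm (y) over its rim, 48 mm tall; inside it is 80 mm (x) by 100 mm (y), floor 2 mm above the bench. Place for the connector. Origin: centre of its underside.
- tray: fixed shallow black tray, 189 mm (x) by 219 mm (y), walls 30 mm tall and 2 mm thick, floor 2 mm above the bench. Place for hand tools: the pliers lie along y in its +x half, the -x half is free (about x = -90 to +15 mm). Origin: centre of its underside.
- pliers: blue-handled flat-nose pliers, 57 mm (x) by 182 mm (y), 12 mm tall, lying in the tray; to be left there. Origin: centre of the outline, at the underside.
Not all that is in view belongs to the job. Several things have the shape of the plug; the one meant has the colours described above.

How it is judged:
By the outcome, as a careful person would: the job done as asked, in the order asked, and still so for the second after the job is handed in, with the robot touching nothing.
It also fails if it takes over 128 s, if anything falls off the work surface, if the arm or the gripper's body presses on something with over 40 N, if the wrist force passes 120 N, or if a joint passes its speed limit or range.

ROBOT

A 6-joint arm with a two-finger parallel gripper is mounted at the origin on a cart in front of the work surface, level with it; the furniture and walls round the work are solid. World frame = base frame: x ahead of the robot, y to its left, z up, the work surface at z = 0. Lengths are in m, angles in rad, forces in N, time in s.
With the tool pointing down it reaches from about 0.275 to 0.725 m from the base axis. Payload 15.9 kg.
Tool frame: the origin (TCP) lies at the very end of the fingers, on their centre line; the grasp point (between the pads) lies 19 mm behind it; z points along the fingers, y is the line along which they close (so a half turn about z gives the same grasp; the last joint's range is limited). The gripper opens to 85 mm and grips with 20 to 120 N. Pads are 22 mm wide; open, the fingers measure 114 mm over their backs; the gripper's body (76 mm by 85 mm) begins 54 mm behind the grasp point. The pads swing forward as they close: fully open they stand 13 mm farther back than shut.
Start: joints at [1.327, 0.213, -0.034, 1.323, 0, 1.571], TCP at [0.121, 0.485, 0.231] pointing down, gripper open.
Joint ranges: [-2.98, 2.98], [-0.74, 1.72], [-1.14, 1.35], [-2.1, 2.04], [-1.57, 1.44], [-3.14, 3.14]. Speed limits (rad/s): [1.89, 1.89, 2.39, 2.57, 3.14, 3.14].

INTERFACE

Orientations are given as a unit quaternion [w, x, y, z].
In Python, from plant import r gives the robot as it stands.
- The arm moves only by the tool servo_tool, never from a script. Its argument "steps" is one flat list of numbers, 7 for each row, row after row: the opening, from -1 (shut) to 1 (fully open), then the shift along the tool's x, y, z in units of 40 mm (1.0 is 40 mm), then the turn, a rotation vector about the tool's x, y, z in units of 6 degrees (1.0 is 6 degrees). A call has 1 to 20 rows; each row is the pose to reach, as a shift and turn from the pose commanded when the call began, along the tool's axes at that moment; what a row does not reach only later rows make up. A row lasts 1/8 s, in which the tool goes at most 62.5 mm and 10.7 degrees, less where a joint would pass 70% of its speed; a pose out of reach is approached as far as the arm can. A call with a gripper value outside its range is refused whole. The fingers move at their own pace and stop on an object; the grip force is fixed at half the most. Time passes only in rows, so rows that repeat a pose let the fingers close. It gives the time, the measured TCP pose, the force, the opening and the grip force at its end, in the units of the state.
- r.observe(): the state, without advancing time (a new reading comes with each control period).
- r.camera(name): name is "scene" or "top" or "wrist"; returns a dict with "pixels" (480x640x3 uint8, red, green, blue), "depth" (480x640 float32, m along the optical axis (not along the pixel's ray), 0 where there is no reading), "K" (3x3 intrinsics, pixels), "origin" and "rotation" of the camera in the world. Camera axes: x right, y down, z forward; pixel columns grow to the right and rows downward; lengths in m; the calibration is good to about 2 mm. A picture is of the moment at which its call begins.
- r.job_done(): hands the job in; it is judged then, once.
The state is a dict: "time_s": time; "q": joint angles; "joint_vel": joint speeds; "joint_torque": joint torques, N m; "eef_pos": TCP position; "ee_rot": TCP orientation; "contact_force": force on the tool from outside, world axes, zero at the start; "wrist_torque": the same for the moment, N m; "gripper_width": finger opening in m; "grasp_force": force on a finger pad.
Only numpy, scipy, OpenCV 4.12 (cv2) and the standard library are available. Lean on these libraries where they do the work, as an engineer would, in place of code of your own. Each camera call takes 0.05 s, during which the arm holds its last target. There are 200 camera calls.

## Working session

There is one attempt and no reset: what is moved stays moved. The work goes in short steps, Python scripts to look and compute and a tool call to move; the robot and the scene stay as the last step left them, time stands still between calls to the robot, and variables do not carry over. Pictures are saved under pics/ and viewed, at most 14 in all, crops included, and the job is handed in when it is done.

Besides the shell and the picture viewer there is one more tool, called after ">>>" by a JSON object that holds its "method" and its "body", one argument or row to a line. servo_tool: Moves the arm, as the interface text tells. Its arguments: {"type":"object","properties":{"steps":{"type":"array","items":{"type":"number"}}},"required":["steps"]}

```bash
mkdir -p pics; ls
cat > h.py <<'E'
import numpy as np, cv2
from plant import r
def save(name,cam):
    c=r.camera(cam); cv2.imwrite(f'pics/{name}.png',c['pixels'][:,:,::-1]); np.savez(f'pics/{name}.npz',**{k:c[k] for k in c})
    return c
def pt(c,u,v,d=None,z=None):
    K=np.array(c['K']);R=np.array(c['rotation']);o=np.array(c['origin'])
    ray=R@np.array([(u-K[0,2])/K[0,0],(v-K[1,2])/K[1,1],1.])
    if z is not None: return o+ray*(z-o[2])/ray[2]
    d=c['depth'][int(v),int(u)] if d is None else d
    return o+ray*d
E
python3 - <<'E'
from h import *
for n in('top','scene'):
    c=save(n+'1',n); print(n,c['origin'],c['rotation'],c['K'])
o=r.observe();print(o['time_s'],o['eef_pos'],o['ee_rot'],o['gripper_width'])
E
```

```text
pics
top [ 0.33829502 -0.0450444   1.28090033] [-0.04894542  0.7077925  -0.70262701  0.05430848] [[526.0574454    0.         317.28642784]
 [  0.         526.0574454  230.4083229 ]
 [  0.           0.           1.        ]]
scene [-0.16404698 -0.82905982  0.80048803] [-0.42490761  0.83094666 -0.31936335  0.16428093] [[618.4511518    0.         310.71298514]
 [  0.         618.4511518  241.70506484]
 [  0.           0.           1.        ]]
0.1 [0.12063535 0.48492579 0.23091131] [-5.28700235e-05  1.21612554e-01  9.92577542e-01 -4.54685358e-04] 0.08535207705892302
```

View pics/top1.png

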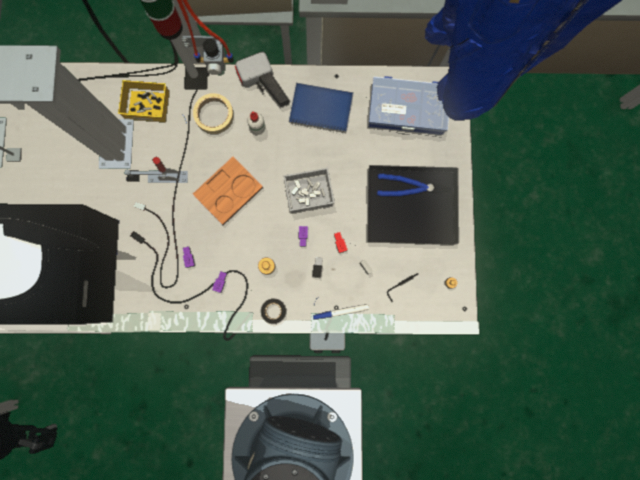

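View pics/scene1.png

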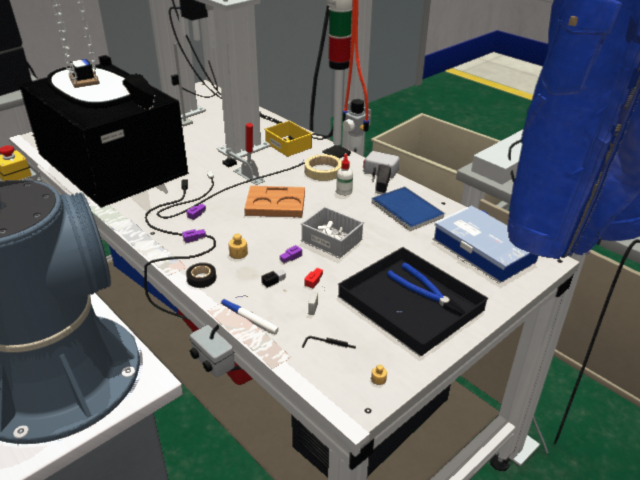

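```bash
sed -i 's/^import numpy.*/&\nfrom scipy.spatial.transform import Rotation as Ro\ndef rot(q): return Ro.from_quat(q,scalar_first=True)/; s/R=np.array(c\[.rotation.\])/R=rot(c["rotation"]).as_matrix()/' h.py
python3 - <<'E'
import cv2
a=cv2.imread('pics/top1.png')
cv2.imwrite('pics/c1.png',cv2.resize(a[145:305,185:345],(800,800)[:2],interpolation=cv2.INTER_CUBIC)[:,:][0:800] if 0 else cv2.resize(a[150:300,185:345],(640,600),interpolation=cv2.INTER_CUBIC))
cv2.imwrite('pics/c2.png',cv2.resize(a[155:305,295:475],(720,600),interpolation=cv2.INTER_CUBIC))
E
```

```text
(no output)
```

View pics/c1.png

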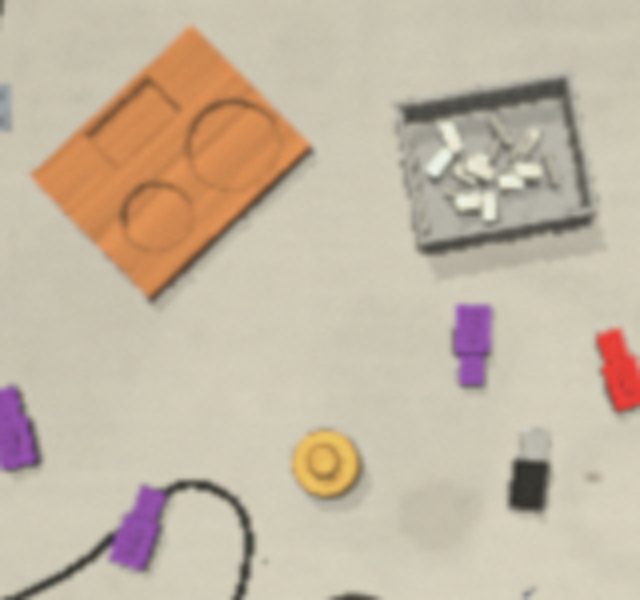

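View pics/c2.png

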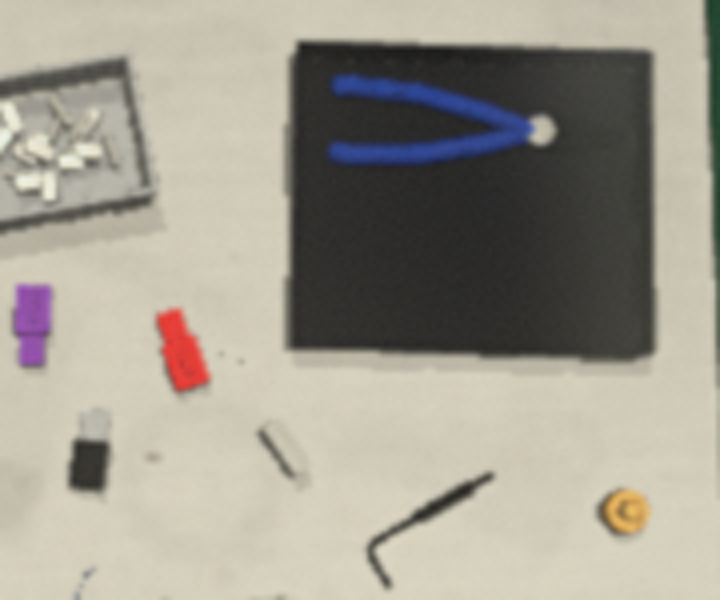

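```bash
cat > m1.py <<'E'
from h import *
np.set_printoptions(precision=4,suppress=True)
c=dict(np.load('pics/top1.npz'))
C1=lambda u,v,z:pt(c,185+u/4-.4,150+v/4-.4,z=z)[:2]
C2=lambda u,v,z:pt(c,295+u/4-.4,155+v/4-.4,z=z)[:2]
b=np.array([C1(*p,.02) for p in((192,26),(312,148),(152,298),(32,175))]);bc=b.mean(0)
print('block',bc,'sides',np.linalg.norm(np.diff(b,axis=0),axis=1),'diag c',(b[0]+b[2])/2,(b[1]+b[3])/2)
ey=((b[0]-b[3])+(b[1]-b[2]));ey/=np.linalg.norm(ey);ex=np.array([ey[1],-ey[0]])
print('block yaw',np.degrees(np.arctan2(ex[1],ex[0])))
for n,p,m in(('L',(20,34),(235,145)),('S',(20,-30),(157,215)),('slot',(-33,0),(133,122))):
    print(n,bc+(ex*p[0]+ey*p[1])/1e3,'direct',C1(*m,.02))
print('large',C1(327,464,.027),'small',C2(625,511,.017))
print('plug tip,end',C2(96,408,.014),C2(87,490,.018),'L',np.linalg.norm(C2(96,408,.014)-C2(87,490,.018)))
k=[C2(*p,.0045) for p in((372,548),(492,475),(388,586),(443,502))];print('key',k,np.linalg.norm(k[0]-k[1]),np.linalg.norm(k[0]-k[2]),'yaw',np.degrees(np.arctan2(*(k[1]-k[0])[::-1]))-90)
t=np.array([C2(*p,.03) for p in((297,42),(652,50),(655,358),(288,348))]);print('tray',t,t.mean(0),np.linalg.norm(np.diff(t,axis=0),axis=1))
bb=np.array([C1(*p,.048) for p in((400,106),(567,78),(594,215),(422,250))]);print('bin',bb,bb.mean(0),np.linalg.norm(np.diff(bb,axis=0),axis=1))
# heights
K=c['K'];R=rot(c['rotation']).as_matrix();v,u=np.mgrid[:480,:640];d=c['depth']
P=np.stack([(u-K[0,2])/K[0,0]*d,(v-K[1,2])/K[1,1]*d,d],-1)@R.T+c['origin']
m=(P[255:280,355:378,2]>.02);q=P[255:280,355:378][m];print('gauge',len(q),q.mean(0),q[:,2].max())
rr=cv2.minAreaRect((q[:,:2]*1000).astype('f4'));print(rr)
for n,(x,y) in dict(box=(60,265),bench=(350,220),wt=(266,266),plug=(317,271),ul=(255,123),clip=(300,290),col=(60,80)).items(): print(n,P[y,x])
E
python3 m1.py
```

```text
block [0.6225 0.166 ] sides [0.1076 0.1334 0.1069] diag c [0.6227 0.166 ] [0.6222 0.166 ]
block yaw -135.14498700752281
L [0.6323 0.1278] direct [0.6329 0.1279]
S [0.5871 0.1732] direct [0.5888 0.1742]
slot [0.6459 0.1893] direct [0.6468 0.1908]
large [0.4372 0.0669] small [ 0.401  -0.3753]
plug tip,end [ 0.4609 -0.0577] [ 0.4112 -0.0525] L 0.04996079973796605
key [array([ 0.3783, -0.2248]), array([ 0.4228, -0.2983]), array([ 0.3556, -0.2342]), array([ 0.4063, -0.2682])] 0.08590147472885624 0.024519390841943458 yaw -148.7732640903118
tray [[ 0.6852 -0.1792]
 [ 0.6821 -0.397 ]
 [ 0.4919 -0.3927]
 [ 0.4963 -0.1724]] [ 0.5889 -0.2853] [0.2178 0.1902 0.2203]
bin [[ 0.6512  0.0257]
 [ 0.6694 -0.0747]
 [ 0.5854 -0.0911]
 [ 0.5634  0.0112]] [ 0.6173 -0.0322] [0.102  0.0856 0.1047]
gauge 81 [ 0.4351 -0.1678  0.0612] 1.2809003255842704
((394.64080810546875, -107.35243225097656), (34.23373031616211, 166.2621612548828), 33.843475341796875)
box [0.4213 0.4716 0.2048]
bench [ 0.5539 -0.1349 -0.0022]
wt [0.4344 0.0657 0.0494]
plug [ 0.4256 -0.054   0.0209]
ul [0.7801 0.0988 0.0575]
clip [ 0.3807 -0.0134  0.0039]
col [0.7528 0.427  0.3533]
```

```bash
cat >> h.py <<'E'
def go(x,y,z,ang=None,say=''):
    "print shift (40mm) and turn (6deg) in tool axes to TCP x,y,z with tool y at world angle ang (mod 180), pointing down"
    o=r.observe();T=rot(o['ee_rot']);p=np.array(o['eef_pos'])
    yv=T.as_matrix()[:,1];cur=np.degrees(np.arctan2(yv[1],yv[0]))
    a=cur if ang is None else cur+(ang-cur+90)%180-90
    a=np.radians(a);Y=np.array([np.cos(a),np.sin(a),0]);Z=np.array([0,0,-1.]);X=np.cross(Y,Z)
    G=Ro.from_matrix(np.stack([X,Y,Z],1))
    print(say,'cur',p.round(4),'yang %.1f'%cur,'q',np.round(o['q'],2),'w %.4f'%o['gripper_width'],'t',round(o['time_s'],2))
    print('  shift',(T.inv().apply(np.array([x,y,z])-p)/.04).round(3),'turn',(np.degrees((T.inv()*G).as_rotvec())/6).round(3))
E
python3 -c "
from h import *
go(.437,.067,.13,45)"
```

```text
cur [0.1206 0.4849 0.2309] yang 76.0 q [ 1.33  0.21 -0.03  1.32 -0.    1.57] w 0.0854 t 0.1
  shift [-10.198  -8.227   2.53 ] turn [-9.000e-03  2.000e-03  5.172e+00]
```

>>> {"method": "servo_tool", "body": {
  "steps": [1, -10.2, -8.23, 0.5, 0, 0, 5.17, 1, -10.2, -8.23, 0.5, 0, 0, 5.17, 1, -10.2, -8.23, 0.5, 0, 0, 5.17, 1, -10.2, -8.23, 0.5, 0, 0, 5.17, 1, -10.2, -8.23, 0.5, 0, 0, 5.17, 1, -10.2, -8.23, 0.5, 0, 0, 5.17, 1, -10.2, -8.23, 0.5, 0, 0, 5.17, 1, -10.2, -8.23, 0.5, 0, 0, 5.17, 1, -10.2, -8.23, 1.5, 0, 0, 5.17, 1, -10.2, -8.23, 2.0, 0, 0, 5.17, 1, -10.2, -8.23, 2.53, 0, 0, 5.17, 1, -10.2, -8.23, 2.53, 0, 0, 5.17, 1, -10.2, -8.23, 2.53, 0, 0, 5.17, 1, -10.2, -8.23, 2.53, 0, 0, 5.17]
}}

```text
time_s: 1.85
eef_pos: [0.4377, 0.0674, 0.131]
ee_rot: [0.001, 0.382, 0.924, 0.0]
contact_force: [0.1, 0.1, 0.5]
gripper_width: 0.0855
grasp_force: 0.0
```

Run:
```python
from h import *
go(.437,.067,.008,45)
c=save('w1','wrist'); print(c['origin'],c['rotation'])
```

```text
cur [0.4377 0.0674 0.131 ] yang 45.0 q [ 0.15  0.14 -0.38  1.05  0.    0.94] w 0.0855 t 1.85
  shift [ 0.007 -0.023  3.074] turn [0.011 0.007 0.004]
[0.37979334 0.12493858 0.27352026] [0.1482421  0.91157559 0.37836667 0.06239299]
```

View pics/w1.png

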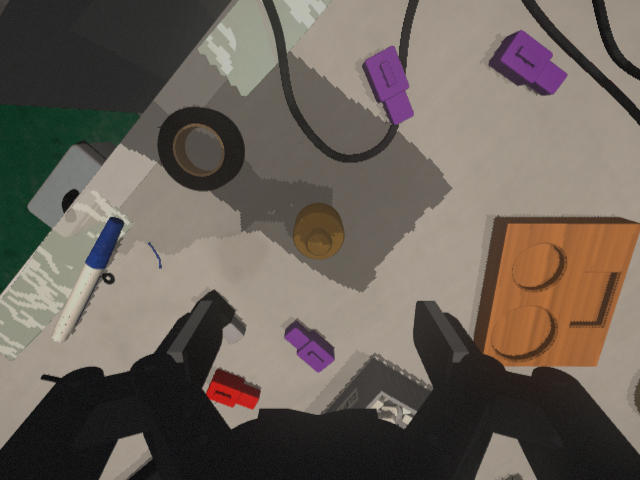

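Run:
```python
from h import *
c=dict(np.load('pics/w1.npz'))
print(pt(c,319,238,z=.049),pt(c,319,229,z=.027), c['depth'][238,319])
```

```text
[0.43503688 0.07198088 0.049     ] [0.43526396 0.07194438 0.027     ] 0.23717031
```

>>> {"method": "servo_tool", "body": {
  "steps": [1, 0, 0, 1.5, 0, 0, 0, 1, 0, 0, 2.6, 0, 0, 0, 1, 0, 0, 3.08, 0, 0, 0, 1, 0, 0, 3.08, 0, 0, 0]
}}

```text
time_s: 2.4
eef_pos: [0.4364, 0.0672, 0.0063]
ee_rot: [-0.001, 0.383, 0.924, -0.001]
contact_force: [0.3, -0.8, 0.7]
gripper_width: 0.0852
grasp_force: 0.0
```

>>> {"method": "servo_tool", "body": {
  "steps": [1, -0.05, 0, 0, 0, 0, 0, 0.2, -0.05, 0, 0, 0, 0, 0, -1, -0.05, 0, 0, 0, 0, 0, -1, -0.05, 0, 0, 0, 0, 0, -1, -0.05, 0, 0, 0, 0, 0, -1, -0.05, 0, 0, 0, 0, 0, -1, -0.05, 0, 0, 0, 0, 0, -1, -0.05, 0, 0, 0, 0, 0]
}}

```text
time_s: 3.4
eef_pos: [0.439, 0.0659, 0.0077]
ee_rot: [0.0, 0.383, 0.924, 0.0]
contact_force: [-2.6, -1.2, 14.9]
gripper_width: 0.0377
grasp_force: 58.6
```

Run:
```python
from h import *
go(.6325,.1278,.12,45)
```

```text
cur [0.439  0.0659 0.0077] yang 45.0 q [ 0.15  0.27 -0.57  0.73 -0.    0.93] w 0.0377 t 3.4
  shift [-2.329  4.518 -2.803] turn [0.008 0.007 0.002]
```

>>> {"method": "servo_tool", "body": {
  "steps": [0.3, 0, 0, 0, 0, 0, 0, 0.3, 0, 0, 0, 0, 0, 0, 0.3, 0, 0, 0, 0, 0, 0, 0.3, 0.14, 0, 0.13, 0, 0, 0, 0.3, 0.14, 0, 0.13, 0, 0, 0, -1, 0.14, 0, 0.13, 0, 0, 0, -1, 0.14, 0, 0.13, 0, 0, 0, -1, 0.14, 0, 0.13, 0, 0, 0, -1, 0.14, 0, 0.13, 0, 0, 0]
}}

```text
time_s: 4.53
eef_pos: [0.4345, 0.0699, 0.0019]
ee_rot: [-0.0, 0.383, 0.924, 0.0]
contact_force: [-2.7, 1.1, 6.8]
gripper_width: 0.0385
grasp_force: 59.7
```

Run:
```python
from h import *
go(.6325,.1278,.12,45)
```

```text
cur [0.4345 0.0699 0.0019] yang 45.0 q [ 0.16  0.28 -0.58  0.71  0.    0.94] w 0.0385 t 4.53
  shift [-2.476  4.523 -2.952] turn [ 0.001 -0.003  0.003]
```

>>> {"method": "servo_tool", "body": {
  "steps": [-1, 0, 0, -0.8, 0, 0, 0, -1, 0, 0, -2, 0, 0, 0, -1, -0.6, 1.2, -2.95, 0, 0, 0, -1, -1.2, 2.2, -2.95, 0, 0, 0, -1, -1.8, 3.2, -2.95, 0, 0, 0, -1, -2.3, 4.1, -2.95, 0, 0, 0, -1, -2.48, 4.52, -2.95, 0, 0, 0, -1, -2.48, 4.52, -2.95, 0, 0, 0, -1, -2.48, 4.52, -2.95, 0, 0, 0]
}}

```text
time_s: 5.65
eef_pos: [0.6319, 0.1273, 0.1194]
ee_rot: [-0.0, 0.383, 0.924, -0.0]
contact_force: [-0.4, -1.0, -2.9]
gripper_width: 0.0378
grasp_force: 61.7
```

Run:
```python
from h import *
go(.6325,.1278,.021,45)
c=save('w2','wrist')
```

```text
cur [0.6319 0.1273 0.1194] yang 45.0 q [ 0.2   0.55  0.18  1.2  -0.    0.98] w 0.0378 t 5.65
  shift [-0.003  0.023  2.461] turn [-0.007 -0.004  0.001]
```

View pics/w2.png

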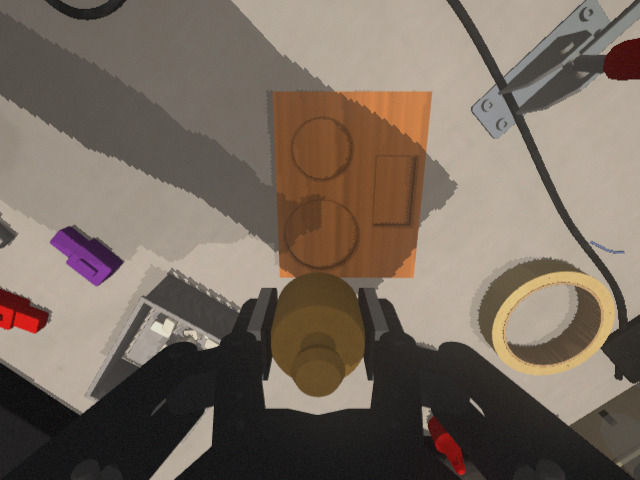

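Run:
```python
from h import *
c=dict(np.load('pics/w2.npz'))
print('recess L',pt(c,321,234,z=.02),'S',pt(c,322,149,z=.02),'slot',pt(c,394,190,z=.02))
for v in(355,375,390): print('knob',pt(c,319,v))
print('bench',pt(c,500,200))
```

```text
recess L [0.63210036 0.1309892  0.02      ] S [0.58815344 0.17549676 0.02      ] slot [0.64565872 0.19223065 0.02      ]
knob [0.62875698 0.13131159 0.16409715]
knob [0.63347346 0.12661005 0.16625753]
knob [0.63817698 0.12193507 0.16613158]
bench [ 7.17333226e-01  2.47331590e-01 -4.81627557e-04]
```

>>> {"method": "servo_tool", "body": {
  "steps": [-1, 0, 0.05, 1.2, 0, 0, 0, -1, 0, 0.05, 2, 0, 0, 0, -1, 0, 0.05, 2.48, 0, 0, 0, -1, 0, 0.05, 2.48, 0, 0, 0, -1, 0, 0.05, 2.48, 0, 0, 0]
}}

```text
time_s: 6.32
eef_pos: [0.6343, 0.1289, 0.0218]
ee_rot: [0.001, 0.383, 0.924, 0.0]
contact_force: [-0.5, 0.4, -2.0]
gripper_width: 0.0377
grasp_force: 61.7
```

>>> {"method": "servo_tool", "body": {
  "steps": [-1, 0, 0, 0.05, 0, 0, 0, 0.0, 0, 0, 0.05, 0, 0, 0, 0.1, 0, 0, 0.05, 0, 0, 0, 0.3, 0, 0, 0.05, 0, 0, 0, 0.5, 0, 0, 0.05, 0, 0, 0, 0.5, 0, 0, 0, 0, 0, 0, 0.5, 0, 0, -1.5, 0, 0, 0, 0.5, 0, 0, -2.5, 0, 0, 0, 0.5, 0, 0, -2.5, 0, 0, 0, 0.5, 0, 0, -2.5, 0, 0, 0]
}}

```text
time_s: 7.58
eef_pos: [0.6338, 0.1289, 0.12]
ee_rot: [-0.0, 0.383, 0.924, -0.0]
contact_force: [-0.1, -0.4, -1.1]
gripper_width: 0.064
grasp_force: 0.0
```

Run:
```python
from h import *
c=save('w3','wrist')
for n in range(300,460,10): print(n,pt(c,319,n).round(4),end=' ')
go(.401,-.375,.12,45)
```

```text
300 [ 6.814e-01  8.360e-02 -4.000e-04] 310 [ 6.884e-01  7.670e-02 -2.000e-04] 320 [6.953e-01 6.980e-02 5.000e-04] 330 [ 7.031e-01  6.200e-02 -2.000e-04] 340 [ 7.106e-01  5.450e-02 -2.000e-04] 350 [ 0.7189  0.0463 -0.0012] 360 [ 7.265e-01  3.870e-02 -5.000e-04] 370 [0.7337 0.0316 0.0011] 380 [ 0.7436  0.0218 -0.0015] 390 [ 0.7516  0.0138 -0.0008] 400 [ 0.7598  0.0056 -0.    ] 410 [ 0.7698 -0.0043 -0.0014] 420 [0.6271 0.1363 0.1964] 430 [0.6265 0.1369 0.2   ] 440 [0.6259 0.1375 0.2035] 450 [0.6261 0.1372 0.2057]  cur [0.6334 0.1288 0.1194] yang 45.0 q [0.2  0.56 0.18 1.2  0.   0.99] w 0.0641 t 7.62
  shift [-4.7950e+00 -1.3017e+01 -1.0000e-03] turn [-0.012 -0.008  0.002]
```

View pics/w3.png

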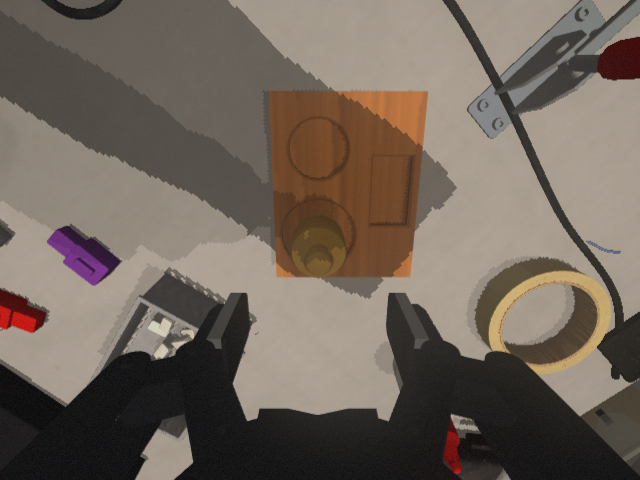

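Run:
```python
from h import *
c=dict(np.load('pics/w3.npz'))
for n in range(236,284,6): print(n,pt(c,318,n).round(4),pt(c,330,n).round(4))
```

```text
236 [0.6282 0.1352 0.0434] [0.6341 0.141  0.0432]
242 [0.6311 0.1323 0.0441] [0.637  0.1381 0.0439]
248 [0.6308 0.1326 0.0571] [0.6404 0.1349 0.0431]
254 [0.6326 0.1308 0.0613] [0.6392 0.1354 0.0577]
260 [0.6356 0.1278 0.0609] [0.6412 0.1332 0.0607]
266 [0.6386 0.1248 0.061 ] [0.6438 0.1307 0.0622]
272 [0.6416 0.1218 0.0612] [0.6537 0.1219 0.0425]
278 [ 6.657e-01  9.800e-02 -6.000e-04] [ 6.728e-01  1.055e-01 -2.000e-04]
```

>>> {"method": "servo_tool", "body": {
  "steps": [0.5, -4.8, -13.0, 0, 0, 0, 0, 0.5, -4.8, -13.0, 0, 0, 0, 0, 0.5, -4.8, -13.0, 0, 0, 0, 0, 0.5, -4.8, -13.0, 0, 0, 0, 0, 0.5, -4.8, -13.0, 0, 0, 0, 0, 0.5, -4.8, -13.0, 0, 0, 0, 0, 0.5, -4.8, -13.0, 0, 0, 0, 0, 0.5, -4.8, -13.0, 0, 0, 0, 0, 0.5, -4.8, -13.0, 0, 0, 0, 0, 0.5, -4.8, -13.0, 0, 0, 0, 0, 0.5, -4.8, -13.0, 0, 0, 0, 0, 0.5, -4.8, -13.0, 0, 0, 0, 0]
}}

```text
time_s: 9.12
eef_pos: [0.4025, -0.3734, 0.1201]
ee_rot: [-0.0, 0.382, 0.924, 0.0]
contact_force: [-0.2, -0.1, -0.3]
gripper_width: 0.0637
grasp_force: 0.0
```

```bash
cat >> h.py <<'E'
def cloud(c):
    K=c['K'];R=rot(c['rotation']).as_matrix();v,u=np.mgrid[:480,:640];d=c['depth']
    P=np.stack([(u-K[0,2])/K[0,0]*d,(v-K[1,2])/K[1,1]*d,d],-1)@R.T+c['origin']
    P[d<=0]=np.nan; return P
def near(c,x,y,rad,z0,z1):
    P=cloud(c);m=(np.hypot(P[...,0]-x,P[...,1]-y)<rad)&(P[...,2]>z0)&(P[...,2]<z1);return P[m]
E
python3 - <<'E'
from h import *
c=save('w4','wrist')
q=near(c,.401,-.375,.03,.01,.05); k=q[q[:,2]>.026]; print(len(q),len(k),k.mean(0),k.min(0),k.max(0),(q.min(0)+q.max(0))/2)
go(.401,-.375,.003,45)
E
```

```text
922 224 [ 0.40127324 -0.37605648  0.03044613] [ 0.39564945 -0.38320121  0.02719041] [ 0.40820674 -0.37052812  0.03279378] [ 0.40173542 -0.37650253  0.02145895]
 cur [ 0.4026 -0.3735  0.1203] yang 45.1 q [-0.75  0.36 -0.12  1.09  0.    0.04] w 0.0641 t 9.18
  shift [ 2.000e-03 -5.500e-02  2.932e+00] turn [ 0.001 -0.005  0.017]
```

>>> {"method": "servo_tool", "body": {
  "steps": [0.3, 0.02, -0.07, 1.3, 0, 0, 0, 0.3, 0.02, -0.07, 2.5, 0, 0, 0, 0.3, 0.02, -0.07, 2.95, 0, 0, 0, 0.3, 0.02, -0.07, 2.95, 0, 0, 0, 0.3, 0.02, -0.07, 2.95, 0, 0, 0, -1, 0.02, -0.07, 2.95, 0, 0, 0, -1, 0.02, -0.07, 2.95, 0, 0, 0, -1, 0.02, -0.07, 2.95, 0, 0, 0, -1, 0.02, -0.07, 2.95, 0, 0, 0, -1, 0.02, -0.07, 2.95, 0, 0, 0]
}}

```text
time_s: 10.42
eef_pos: [0.4001, -0.3764, 0.0036]
ee_rot: [0.001, 0.383, 0.924, -0.0]
contact_force: [-2.3, 2.1, 11.9]
gripper_width: 0.0234
grasp_force: 58.3
```

Run:
```python
from h import *
go(.588,.1745,.12,45)
```

```text
cur [ 0.4001 -0.3764  0.0036] yang 45.0 q [-0.75  0.46 -0.29  0.82  0.    0.03] w 0.0234 t 10.43
  shift [ 6.411 13.062 -2.919] turn [0.001 0.016 0.001]
```

>>> {"method": "servo_tool", "body": {
  "steps": [-1, 0, 0, -0.4, 0, 0, 0, -1, 0, 0, -1.2, 0, 0, 0, -1, 0, 0, -2, 0, 0, 0, -1, 0, 0, -2.9, 0, 0, 0, -1, 0, 0, -2.9, 0, 0, 0]
}}

```text
time_s: 11.05
eef_pos: [0.401, -0.3772, 0.1221]
ee_rot: [0.003, 0.383, 0.924, -0.001]
contact_force: [1.3, -0.4, -1.0]
gripper_width: 0.0233
grasp_force: 59.3
```

Run:
```python
from h import *
c=save('w5','wrist')
q=near(c,.4001,-.3764,.01,.13,.16); print(len(q),(q.min(0)+q.max(0))/2,q.max(0)); k=q[q[:,2]>.144];print(k.mean(0))
print(r.observe()['contact_force'])
go(.588,.1745,.12,45)
```

```text
1767 [ 0.40001133 -0.37636941  0.14255695] [ 0.40991956 -0.36648737  0.15133383]
[ 0.4007746  -0.3767136   0.14860224]
[ 0.6243042   0.29324698 -1.4921041 ]
 cur [ 0.4003 -0.3766  0.1202] yang 45.0 q [-0.75  0.36 -0.13  1.09  0.    0.03] w 0.0230 t 11.1
  shift [ 6.4200e+00  1.3062e+01 -1.1000e-02] turn [0.001 0.028 0.002]
```

View pics/w5.png

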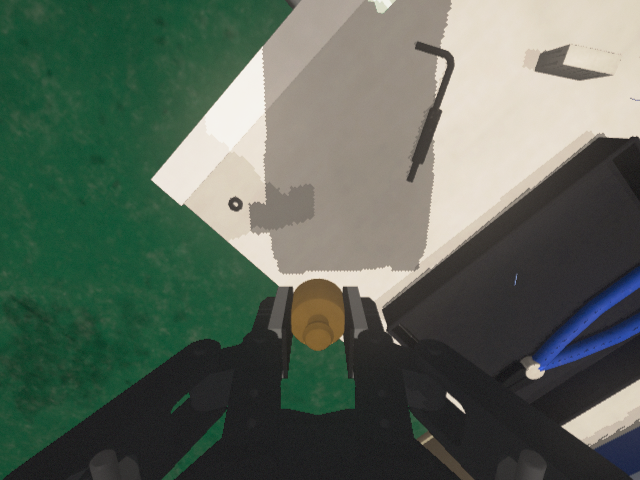

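>>> {"method": "servo_tool", "body": {
  "steps": [-1, 6.42, 13.06, 0, 0, 0, 0, -1, 6.42, 13.06, 0, 0, 0, 0, -1, 6.42, 13.06, 0, 0, 0, 0, -1, 6.42, 13.06, 0, 0, 0, 0, -1, 6.42, 13.06, 0, 0, 0, 0, -1, 6.42, 13.06, 0, 0, 0, 0, -1, 6.42, 13.06, 0, 0, 0, 0, -1, 6.42, 13.06, 0, 0, 0, 0, -1, 6.42, 13.06, 0, 0, 0, 0, -1, 6.42, 13.06, 0, 0, 0, 0, -1, 6.42, 13.06, 0, 0, 0, 0, -1, 6.42, 13.06, 0, 0, 0, 0, -1, 6.42, 13.06, 0, 0, 0, 0]
}}

```text
time_s: 12.72
eef_pos: [0.5871, 0.1737, 0.1186]
ee_rot: [-0.0, 0.383, 0.924, -0.0]
contact_force: [-0.4, 0.5, -0.8]
gripper_width: 0.0232
grasp_force: 59.4
```

Run:
```python
from h import *
go(.588,.1745,.021,45)
```

```text
cur [0.5871 0.1737 0.1186] yang 44.9 q [ 0.29  0.48  0.06  1.15 -0.    1.07] w 0.0232 t 12.72
  shift [-1.00e-03  3.10e-02  2.44e+00] turn [-0.003 -0.    -0.013]
```

>>> {"method": "servo_tool", "body": {
  "steps": [-1, 0, 0.03, 1.2, 0, 0, 0, -1, 0, 0.03, 2, 0, 0, 0, -1, 0, 0.03, 2.46, 0, 0, 0, -1, 0, 0.03, 2.46, 0, 0, 0, -1, 0, 0.03, 2.46, 0, 0, 0, -0.3, 0, 0.03, 2.46, 0, 0, 0, -0.2, 0, 0.03, 2.46, 0, 0, 0, 0, 0, 0.03, 2.46, 0, 0, 0, 0.3, 0, 0.03, 2.46, 0, 0, 0, 0.3, 0, 0.03, 2.4, 0, 0, 0, 0.3, 0, 0.03, 1, 0, 0, 0, 0.3, 0, 0.03, 0, 0, 0, 0, 0.3, 0, 0.03, 0, 0, 0, 0]
}}

```text
time_s: 14.35
eef_pos: [0.5901, 0.1765, 0.122]
ee_rot: [0.002, 0.383, 0.924, 0.002]
contact_force: [0.0, -0.6, -0.9]
gripper_width: 0.0558
grasp_force: 0.0
```

Run:
```python
from h import *
c=save('w6','wrist')
q=near(c,.588,.1745,.025,.022,.06); k=q[q[:,2]>.040]; print(len(q),len(k),k.mean(0),k[:,2].max(),(q.min(0)+q.max(0))/2)
q=near(c,.634,.129,.03,.022,.08); k=q[q[:,2]>.056];print('L',len(k),k.mean(0))
c=dict(np.load('pics/w5.npz'))
for u,v in((536,74),(612,74),(572,47),(420,45),(455,62),(410,181),(437,110),(416,165)): print(pt(c,u,v))
q=near(c,.44,-.165,.04,.022,.035);print('g',len(q),q.mean(0));print(cv2.minAreaRect((q[:,:2]*1000).astype('f4')))
go(.44,-.165,.12)
```

```text
1007 242 [0.5890553  0.17534438 0.04348011] 0.04612683675737167 [0.58391566 0.1793615  0.03407936]
L 527 [0.63581753 0.1280098  0.06055073]
[ 4.30048437e-01 -1.85466321e-01  6.86422461e-05]
[ 0.45433277 -0.16626007  0.02963568]
[ 0.42298037 -0.1762464   0.02979909]
[ 0.35700103 -0.23417603  0.00519081]
[ 0.38323241 -0.22122882 -0.00131558]
[ 0.42380874 -0.29878698  0.00519282]
[ 0.39722203 -0.25289949  0.0089107 ]
[ 0.41740762 -0.28782746  0.00602765]
g 1497 [ 0.43666368 -0.17299036  0.02922817]
((437.6504821777344, -171.48001098632812), (37.008201599121094, 12.704276084899902), 34.990238189697266)
 cur [0.5891 0.1762 0.1199] yang 45.0 q [ 0.29  0.49  0.07  1.15 -0.    1.08] w 0.0553 t 14.4
  shift [-3.394 -8.666 -0.019] turn [ 0.023  0.013 -0.   ]
```

>>> {"method": "servo_tool", "body": {
  "steps": [0, -3.4, -8.6, 0, 0, 0, -13.3, 0, -3.4, -8.6, 0, 0, 0, -13.3, 0, -3.4, -8.6, 0, 0, 0, -13.3, 0, -3.4, -8.6, 0, 0, 0, -13.3, 0, -3.4, -8.6, 0, 0, 0, -13.3, 0, -3.4, -8.6, 0, 0, 0, -13.3, 0, -3.4, -8.6, 0, 0, 0, -13.3, 0, -3.4, -8.6, 0, 0, 0, -13.3, 0, -3.4, -8.6, 0, 0, 0, -13.3, 0, -3.4, -8.6, 0, 0, 0, -13.3, 0, -3.4, -8.6, 0, 0, 0, -13.3]
}}

```text
time_s: 15.78
eef_pos: [0.4412, -0.1632, 0.1183]
ee_rot: [-0.0, -0.298, 0.954, 0.0]
contact_force: [0.6, 0.0, 0.2]
gripper_width: 0.0429
grasp_force: 0.0
```

Run:
```python
from h import *
c=save('w7','wrist')
q=near(c,.4376,-.172,.04,.022,.036);print('g',len(q),q.mean(0));rr=cv2.minAreaRect((q[:,:2]*1000).astype('f4'));print(rr)
go(rr[0][0]/1e3,rr[0][1]/1e3,.006,125)
```

```text
g 827 [ 0.4370433  -0.17147611  0.02985303]
((438.01336669921875, -170.9547119140625), (35.56096267700195, 11.844522476196289), 34.84511947631836)
 cur [ 0.4412 -0.1633  0.1183] yang 124.8 q [-0.35  0.21 -0.33  1.03 -0.   -0.96] w 0.0428 t 15.82
  shift [ 0.175 -0.113  2.809] turn [ 0.002 -0.001 -0.042]
```

>>> {"method": "servo_tool", "body": {
  "steps": [0, 0.18, -0.11, 0.5, 0, 0, -0.04, 0, 0.18, -0.11, 1.6, 0, 0, -0.04, 0, 0.18, -0.11, 2.5, 0, 0, -0.04, 0, 0.18, -0.11, 2.81, 0, 0, -0.04, 0, 0.18, -0.11, 2.81, 0, 0, -0.04, -1, 0.18, -0.11, 2.81, 0, 0, -0.04, -1, 0.18, -0.11, 2.81, 0, 0, -0.04, -1, 0.18, -0.11, 2.81, 0, 0, -0.04, -1, 0.18, -0.11, 2.81, 0, 0, -0.04, -1, 0.18, -0.11, 2.81, 0, 0, -0.04, -1, 0.18, -0.11, 2, 0, 0, -0.04, -1, 0.18, -0.11, 1, 0, 0, -0.04, -1, 0.18, -0.11, 0, 0, 0, -0.04, -1, 0.18, -0.11, 0, 0, 0, -0.04]
}}

```text
time_s: 17.58
eef_pos: [0.4397, -0.172, 0.1218]
ee_rot: [0.002, -0.301, 0.954, -0.002]
contact_force: [0.3, -0.1, -1.8]
gripper_width: 0.0104
grasp_force: 59.0
```

Run:
```python
from h import *
go(.646,.1905,.12,45)
```

```text
cur [ 0.4397 -0.172   0.1218] yang 125.0 q [-0.37  0.2  -0.33  1.03 -0.   -0.98] w 0.0104 t 17.57
  shift [-9.427  4.459  0.054] turn [-0.018  0.059 13.341]
```

>>> {"method": "servo_tool", "body": {
  "steps": [-1, -9.4, 4.46, 0, 0, 0, 13.35, -1, -9.4, 4.46, 0, 0, 0, 13.35, -1, -9.4, 4.46, 0, 0, 0, 13.35, -1, -9.4, 4.46, 0, 0, 0, 13.35, -1, -9.4, 4.46, 0, 0, 0, 13.35, -1, -9.4, 4.46, 0, 0, 0, 13.35, -1, -9.4, 4.46, 0, 0, 0, 13.35, -1, -9.4, 4.46, 0, 0, 0, 13.35, -1, -9.4, 4.46, 0, 0, 0, 13.35, -1, -9.4, 4.46, 0, 0, 0, 13.35, -1, -9.4, 4.46, 0, 0, 0, 13.35]
}}

```text
time_s: 18.95
eef_pos: [0.643, 0.1899, 0.1187]
ee_rot: [0.0, 0.383, 0.924, 0.0]
contact_force: [0.4, 0.8, 0.1]
gripper_width: 0.0107
grasp_force: 59.1
```

Run:
```python
from h import *
go(.646,.1905,.021,45)
```

```text
cur [0.643  0.1899 0.1187] yang 45.0 q [ 0.29  0.61  0.27  1.23 -0.    1.07] w 0.0107 t 18.95
  shift [-0.043  0.064  2.443] turn [0.    0.001 0.003]
```

>>> {"method": "servo_tool", "body": {
  "steps": [-1, -0.04, 0.06, 1.0, 0, 0, 0, -1, -0.04, 0.06, 1.9, 0, 0, 0, -1, -0.04, 0.06, 2.44, 0, 0, 0, -1, -0.04, 0.06, 2.44, 0, 0, 0, -1, -0.04, 0.06, 2.46, 0, 0, 0, -0.6, -0.04, 0.06, 2.46, 0, 0, 0, -0.5, -0.04, 0.06, 2.46, 0, 0, 0, -0.3, -0.04, 0.06, 2.46, 0, 0, 0, -0.3, -0.04, 0.06, 2.46, 0, 0, 0, -0.3, -0.04, 0.06, 2, 0, 0, 0, -0.3, -0.04, 0.06, 1, 0, 0, 0, -0.3, -0.04, 0.06, 0, 0, 0, 0, -0.3, -0.04, 0.06, 0, 0, 0, 0]
}}

```text
time_s: 20.58
eef_pos: [0.6477, 0.1918, 0.122]
ee_rot: [0.002, 0.383, 0.924, 0.002]
contact_force: [-0.4, 0.7, -0.6]
gripper_width: 0.0299
grasp_force: 0.0
```

Run:
```python
from h import *
c=save('t2','top')
P=cloud(c)
q=near(c,.646,.19,.03,.025,.06);print(len(q),q.mean(0),q[:,2].max());print(cv2.minAreaRect((q[:,:2]*1000).astype('f4')))
c=save('w8','wrist');q=near(c,.646,.19,.03,.025,.06);print(len(q),q.mean(0),q[:,2].max());print(cv2.minAreaRect((q[:,:2]*1000).astype('f4')))
go(.436,-.055,.12,-6)
```

```text
1 [0.63573564 0.16215577 0.02620805] 0.026208053717822644
((635.7356567382812, 162.15577697753906), (0.0, 0.0), 0.0)
911 [0.64467587 0.19371206 0.04196134] 0.04513153840271325
((646.3702392578125, 192.1387939453125), (11.670167922973633, 35.4246826171875), 45.15126037597656)
 cur [0.646  0.1913 0.1184] yang 45.0 q [ 0.29  0.62  0.28  1.24 -0.    1.07] w 0.0298 t 20.68
  shift [-0.648 -8.066 -0.042] turn [3.000e-03 0.000e+00 8.492e+00]
```

View pics/w8.png

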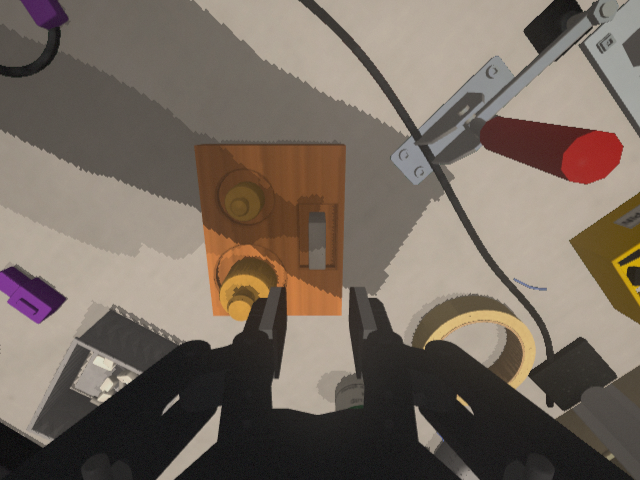

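Run:
```python
from h import *
go(.427,-.054,.12,84)
```

```text
cur [0.646  0.1913 0.1184] yang 45.0 q [ 0.29  0.62  0.28  1.24 -0.    1.07] w 0.0298 t 20.68
  shift [-0.471 -8.208 -0.042] turn [ 2.000e-03  3.000e-03 -6.508e+00]
```

>>> {"method": "servo_tool", "body": {
  "steps": [0.1, -0.47, -8.2, -0.04, 0, 0, -6.5, 0.1, -0.47, -8.2, -0.04, 0, 0, -6.5, 0.1, -0.47, -8.2, -0.04, 0, 0, -6.5, 0.1, -0.47, -8.2, -0.04, 0, 0, -6.5, 0.1, -0.47, -8.2, -0.04, 0, 0, -6.5, 0.1, -0.47, -8.2, -0.04, 0, 0, -6.5, 0.1, -0.47, -8.2, -0.04, 0, 0, -6.5, 0.1, -0.47, -8.2, -0.04, 0, 0, -6.5, 0.1, -0.47, -8.2, -0.04, 0, 0, -6.5]
}}

```text
time_s: 21.8
eef_pos: [0.4277, -0.053, 0.1198]
ee_rot: [-0.0, 0.052, 0.999, 0.0]
contact_force: [-0.0, -0.7, 0.3]
gripper_width: 0.0472
grasp_force: 0.0
```

Run:
```python
from h import *
c=save('w9','wrist')
P=cloud(c)
m=(np.hypot(P[...,0]-.432,P[...,1]+.054)<.04)&(P[...,2]>.011)&(P[...,2]<.03)
def rep(q,n): print(n,len(q),q.mean(0),cv2.minAreaRect((q[:,:2]*1000).astype('f4')))
rep(P[m],'all'); b=m&(c['pixels'].max(-1)<90); rep(P[b],'body')
go(.427,-.054,.004,84)
```

```text
all 1491 [ 0.43273863 -0.05398669  0.01756671] ((436.5541076660156, -54.202301025390625), (21.4759578704834, 49.438175201416016), 83.67926025390625)
body 1102 [ 0.42604801 -0.05318576  0.018416  ] ((432.5223388671875, -53.75571823120117), (21.4759578704834, 41.32535171508789), 83.67926025390625)
 cur [ 0.4276 -0.0531  0.1198] yang 84.0 q [-0.12  0.13 -0.43  1.02  0.   -0.02] w 0.0470 t 21.85
  shift [ 0.012 -0.025  2.896] turn [ 0.001 -0.004  0.004]
```

View pics/w9.png

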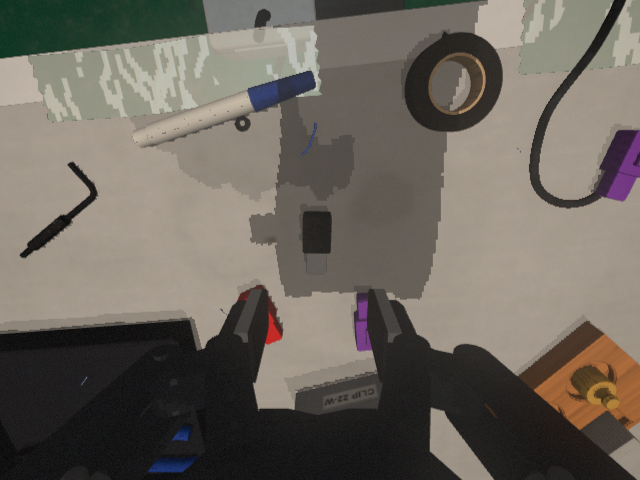

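>>> {"method": "servo_tool", "body": {
  "steps": [0.1, 0, -0.02, 1.2, 0, 0, 0, 0.1, 0, -0.02, 2.2, 0, 0, 0, 0.1, 0, -0.02, 2.9, 0, 0, 0, 0.1, 0, -0.02, 2.9, 0, 0, 0, 0.1, 0, -0.02, 2.9, 0, 0, 0, -1, 0, -0.02, 2.9, 0, 0, 0, -1, 0, -0.02, 2.9, 0, 0, 0, -1, 0, -0.02, 2.9, 0, 0, 0, -1, 0, -0.02, 2.9, 0, 0, 0, -1, 0, -0.02, 2, 0, 0, 0, -1, 0, -0.02, 1, 0, 0, 0, -1, 0, -0.02, -0.4, 0, 0, 0, -1, 0, -0.02, -0.4, 0, 0, 0]
}}

```text
time_s: 23.48
eef_pos: [0.4295, -0.0549, 0.1404]
ee_rot: [0.004, 0.053, 0.999, -0.0]
contact_force: [0.8, 0.3, -0.4]
gripper_width: 0.02
grasp_force: 59.6
```

Run:
```python
from h import *
for n in('w3','w8','t2'):
    c=dict(np.load(f'pics/{n}.npz'));q=near(c,.617,-.032,.085,.042,.055);print(n,len(q),cv2.minAreaRect((q[:,:2]*1000).astype('f4')) if len(q)>3 else '')
go(.6157,-.0233,.136,10)
```

```text
w3 1409 ((621.59130859375, -31.632503509521484), (88.86920166015625, 110.03020477294922), 10.880992889404297)
w8 1653 ((621.6415405273438, -31.46662139892578), (88.88717651367188, 111.06031036376953), 11.135185241699219)
t2 276 ((620.4639282226562, -32.597530364990234), (89.71966552734375, 108.52637481689453), 10.892034530639648)
 cur [ 0.4295 -0.0549  0.1404] yang 83.9 q [-0.13  0.11 -0.39  1.06  0.   -0.02] w 0.0200 t 23.48
  shift [-4.544  1.276  0.144] turn [ 0.045  0.061 12.325]
```

Run:
```python
from h import *
go(.6193,-.0232,.136,11)
```

```text
cur [ 0.4295 -0.0549  0.1404] yang 83.9 q [-0.13  0.11 -0.39  1.06  0.   -0.02] w 0.0200 t 23.48
  shift [-4.633  1.288  0.145] turn [ 0.044  0.062 12.158]
```

>>> {"method": "servo_tool", "body": {
  "steps": [-1, -4.63, 1.29, 0.1, 0, 0, 12.15, -1, -4.63, 1.29, 0.1, 0, 0, 12.15, -1, -4.63, 1.29, 0.1, 0, 0, 12.15, -1, -4.63, 1.29, 0.1, 0, 0, 12.15, -1, -4.63, 1.29, 0.1, 0, 0, 12.15, -1, -4.63, 1.29, 0.1, 0, 0, 12.15, -1, -4.63, 1.29, 0.1, 0, 0, 12.15, -1, -4.63, 1.29, 0.1, 0, 0, 12.15, -1, -4.63, 1.29, 0.1, 0, 0, 12.15, -1, -4.63, 1.29, 0.1, 0, 0, 12.15]
}}

```text
time_s: 24.72
eef_pos: [0.6166, -0.0228, 0.1321]
ee_rot: [-0.0, 0.635, 0.773, 0.0]
contact_force: [-0.4, -0.0, -0.3]
gripper_width: 0.0205
grasp_force: 59.6
```

Run:
```python
from h import *
go(.6193,-.0232,.019,11)
```

```text
cur [ 0.6166 -0.0228  0.1321] yang 11.2 q [-0.04  0.49  0.1   1.19  0.    1.34] w 0.0205 t 24.73
  shift [-0.024  0.064  2.827] turn [ 0.    -0.     0.027]
```

>>> {"method": "servo_tool", "body": {
  "steps": [-1, -0.02, 0.06, 1.0, 0, 0, 0, -1, -0.02, 0.06, 1.9, 0, 0, 0, -1, -0.02, 0.06, 2.6, 0, 0, 0, -1, -0.02, 0.06, 2.83, 0, 0, 0, -1, -0.02, 0.06, 2.83, 0, 0, 0, -0.4, -0.02, 0.06, 2.83, 0, 0, 0, -0.3, -0.02, 0.06, 2.83, 0, 0, 0, -0.2, -0.02, 0.06, 2.83, 0, 0, 0, -0.2, -0.02, 0.06, 2.83, 0, 0, 0, -0.2, -0.02, 0.06, 2, 0, 0, 0, -0.2, -0.02, 0.06, 1, 0, 0, 0, -0.2, -0.02, 0.06, 0, 0, 0, 0, -0.2, -0.02, 0.06, 0, 0, 0, 0]
}}

```text
time_s: 26.35
eef_pos: [0.621, -0.0231, 0.1355]
ee_rot: [0.002, 0.636, 0.772, 0.002]
contact_force: [0.6, -0.7, -0.8]
gripper_width: 0.0343
grasp_force: 0.0
```

Run:
```python
from h import *
c=save('w10','wrist')
P=cloud(c);m=(np.hypot(P[...,0]-.62,P[...,1]+.032)<.045)&(P[...,2]<.04)&(c['pixels'].max(-1)<70)
q=P[m];print(len(q),q.mean(0),np.percentile(q[:,2],[5,50,95]))
go(.405,-.267,.12,119)
```

```text
1290 [ 0.61305    -0.02566856  0.01974356] [0.00701777 0.02004494 0.0324072 ]
 cur [ 0.62   -0.0231  0.1334] yang 11.1 q [-0.04  0.49  0.11  1.19 -0.    1.34] w 0.0343 t 26.4
  shift [-4.953 -6.444  0.322] turn [ 2.4000e-02 -1.0000e-02  1.2009e+01]
```

Run:
```python
from h import *
go(.4054,-.2686,.09,31)
```

```text
cur [ 0.62   -0.0231  0.1334] yang 11.1 q [-0.04  0.49  0.11  1.19 -0.    1.34] w 0.0343 t 26.4
  shift [-4.994 -6.444  1.072] turn [ 0.023  0.01  -3.325]
```

>>> {"method": "servo_tool", "body": {
  "steps": [-0.4, -4.99, -6.44, 0.3, 0, 0, -3.3, -0.4, -4.99, -6.44, 0.3, 0, 0, -3.3, -0.4, -4.99, -6.44, 0.3, 0, 0, -3.3, -0.4, -4.99, -6.44, 0.3, 0, 0, -3.3, -0.4, -4.99, -6.44, 0.3, 0, 0, -3.3, -0.4, -4.99, -6.44, 0.3, 0, 0, -3.3, -0.4, -4.99, -6.44, 0.3, 0, 0, -3.3, -0.4, -4.99, -6.44, 1.07, 0, 0, -3.3, -0.4, -4.99, -6.44, 1.07, 0, 0, -3.3, -0.4, -4.99, -6.44, 1.07, 0, 0, -3.3]
}}

```text
time_s: 27.65
eef_pos: [0.4053, -0.2677, 0.0898]
ee_rot: [-0.0, 0.493, 0.87, 0.0]
contact_force: [0.3, -0.5, 0.7]
gripper_width: 0.0256
grasp_force: 0.0
```

Run:
```python
from h import *
c=save('w11','wrist')
P=cloud(c);m=(np.hypot(P[...,0]-.4054,P[...,1]+.2686)<.075)&(P[...,2]<.02)&(c['pixels'].max(-1)<60)&(P[...,0]+P[...,1]*0>.34)
m[:,:200]=0
q=P[m];print(len(q),q.mean(0),q[:,2].max(),cv2.minAreaRect((q[:,:2]*1000).astype('f4')))
s=P[m&(P[...,2]>.0065)];print('sleeve',len(s),s.mean(0),cv2.minAreaRect((s[:,:2]*1000).astype('f4')))
go(.4054,-.2686,.002,31)
```

```text
1270 [ 0.3954196  -0.2546014   0.00617039] 0.010804224631255827 ((397.7592468261719, -257.1573791503906), (27.100948333740234, 96.07693481445312), 46.289268493652344)
sleeve 575 [ 0.40626748 -0.26799331  0.00838457] ((393.73681640625, -254.31149291992188), (15.135719299316406, 78.47856140136719), 42.24467849731445)
 cur [ 0.4054 -0.2681  0.0901] yang 30.9 q [-0.58  0.26 -0.34  0.97  0.    0.45] w 0.0255 t 27.7
  shift [-0.01  -0.008  2.203] turn [ 0.003  0.006 -0.015]
```

View pics/w11.png

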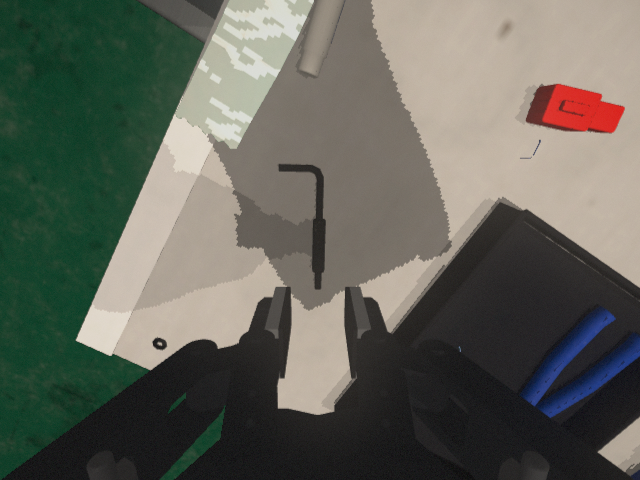

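>>> {"method": "servo_tool", "body": {
  "steps": [-0.4, -0.01, 0.01, 1.2, 0, 0, 0, -0.4, -0.01, 0.01, 2, 0, 0, 0, -0.4, -0.01, 0.01, 2.18, 0, 0, 0, -0.4, -0.01, 0.01, 2.18, 0, 0, 0, -0.4, -0.01, 0.01, 2.18, 0, 0, 0, -0.7, -0.01, 0.01, 2.18, 0, 0, 0, -1, -0.01, 0.01, 2.18, 0, 0, 0, -1, -0.01, 0.01, 2.18, 0, 0, 0, -1, -0.01, 0.01, 2.18, 0, 0, 0, -1, -0.01, 0.01, 2.18, 0, 0, 0]
}}

```text
time_s: 28.95
eef_pos: [0.4057, -0.2689, 0.003]
ee_rot: [0.001, 0.494, 0.87, -0.0]
contact_force: [-1.2, 0.8, 10.1]
gripper_width: 0.0057
grasp_force: 59.0
```

Run:
```python
from h import *
go(.4054,-.2686,.09,31)
```

```text
cur [ 0.4057 -0.2689  0.003 ] yang 30.8 q [-0.59  0.35 -0.46  0.75  0.    0.45] w 0.0057 t 28.95
  shift [ 7.000e-03 -1.000e-03 -2.174e+00] turn [ 0.007  0.014 -0.025]
```

Gripped (consistent reading offset). Lift and move to the tray.

>>> {"method": "servo_tool", "body": {
  "steps": [-1, 0, 0, -0.4, 0, 0, 0, -1, 0, 0, -1.2, 0, 0, 0, -1, 0, 0, -2.2, 0, 0, 0, -1, 0, 0, -2.2, 0, 0, 0, -1, 0, 0, -2.2, 0, 0, 0]
}}

```text
time_s: 29.58
eef_pos: [0.405, -0.2685, 0.0899]
ee_rot: [0.0, 0.494, 0.87, 0.0]
contact_force: [-0.5, 0.2, -0.8]
gripper_width: 0.0058
grasp_force: 59.1
```

Run:
```python
from h import *
c=save('w12','wrist')
d=dict(np.load('pics/t2.npz'));q=near(d,.589,-.285,.15,.022,.036)
print(len(q),cv2.minAreaRect((q[:,:2]*1000).astype('f4')))
q=near(d,.589,-.285,.15,.007,.02);P=q[np.abs(q[:,1]+.285)<.09];P=P[np.abs(P[:,0]-.589)<.08];print('pliers',len(P),np.percentile(P[:,0],[1,99]))
go(.564,-.296,.09,-1)
```

```text
675 ((589.8622436523438, -286.5244140625), (220.98069763183594, 189.90182495117188), 88.80323028564453)
pliers 722 [0.51824786 0.66740782]
 cur [ 0.4047 -0.2682  0.0894] yang 30.9 q [-0.59  0.26 -0.34  0.97  0.    0.45] w 0.0059 t 29.62
  shift [-2.639  3.063 -0.019] turn [-0.007 -0.008  5.309]
```

View pics/w12.png

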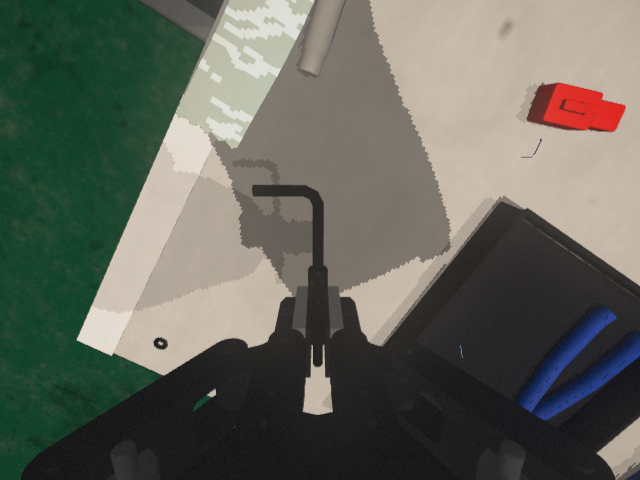

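>>> {"method": "servo_tool", "body": {
  "steps": [-1, -2.64, 3.06, 0, 0, 0, 5.3, -1, -2.64, 3.06, 0, 0, 0, 5.3, -1, -2.64, 3.06, 0, 0, 0, 5.3, -1, -2.64, 3.06, 0, 0, 0, 5.3, -1, -2.64, 3.06, 0, 0, 0, 5.3, -1, -2.64, 3.06, 0, 0, 0, 5.3, -1, -2.64, 3.06, 0, 0, 0, 5.3]
}}

```text
time_s: 30.5
eef_pos: [0.5638, -0.2964, 0.0904]
ee_rot: [0.0, 0.713, 0.701, 0.0]
contact_force: [-0.4, 0.2, -0.6]
gripper_width: 0.0054
grasp_force: 59.0
```

Run:
```python
from h import *
go(.564,-.297,.0055,-1)
```

```text
cur [ 0.5638 -0.2964  0.0904] yang -0.9 q [-0.48  0.55  0.1   1.12 -0.    1.1 ] w 0.0054 t 30.5
  shift [-0.014  0.006  2.122] turn [0.001 0.001 0.01 ]
```

>>> {"method": "servo_tool", "body": {
  "steps": [-1, 0, 0, 1.0, 0, 0, 0, -1, 0, 0, 1.8, 0, 0, 0, -1, 0, 0, 2.1, 0, 0, 0, -1, 0, 0, 2.1, 0, 0, 0, -1, 0, 0, 2.1, 0, 0, 0, -0.8, 0, 0, 2.1, 0, 0, 0, -0.6, 0, 0, 2.1, 0, 0, 0, -0.5, 0, 0, 2.1, 0, 0, 0, -0.5, 0, 0, 2.1, 0, 0, 0, -0.5, 0, 0, 1.5, 0, 0, 0, -0.5, 0, 0, 0, 0, 0, 0, -0.5, 0, 0, -1, 0, 0, 0, -0.5, 0, 0, -2, 0, 0, 0, -0.5, 0, 0, -2, 0, 0, 0]
}}

```text
time_s: 32.25
eef_pos: [0.5658, -0.2972, 0.1735]
ee_rot: [0.003, 0.713, 0.701, 0.001]
contact_force: [0.5, 0.5, -0.1]
gripper_width: 0.0214
grasp_force: 0.0
```

Run:
```python
from h import *
c=save('w13','wrist');t=save('s3','scene')
a=c['pixels'][:,:,::-1];s=cv2.resize(t['pixels'][160:400,200:520,::-1],(640,480),interpolation=cv2.INTER_CUBIC)
b=np.hstack([cv2.resize(a,(400,300)),s[:300,:400]]) if 0 else np.vstack([cv2.resize(a,(400,300)),cv2.resize(s,(400,300))])
cv2.imwrite('pics/f1.png',b)
P=cloud(c);m=(np.abs(P[...,0]-.55)<.035)&(np.abs(P[...,1]+.287)<.06)&(P[...,2]<.03)&(P[...,2]>.0055);print(m.sum(),np.percentile(P[m][:,2],[5,50,95,99]))
k=P[m];print(cv2.minAreaRect((k[:,:2]*1000).astype('f4')))
print(r.observe()['time_s'],r.observe()['eef_pos'])
```

```text
706 [0.00570168 0.00796266 0.01130294 0.01178426]
((563.1380004882812, -282.9644775390625), (26.389362335205078, 95.48351287841797), 15.326536178588867)
32.35 [ 0.56439087 -0.29641936  0.16994905]
```

View pics/f1.png

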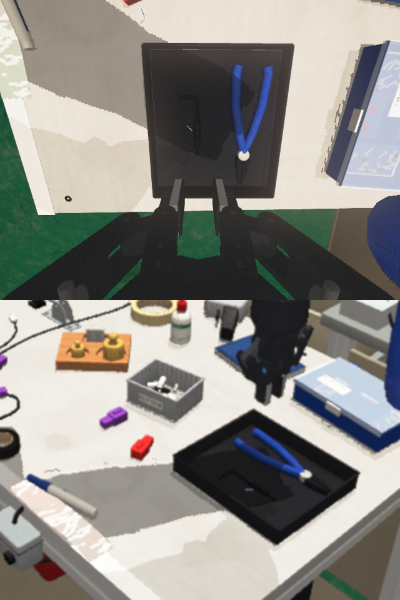

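Run:
```python
from h import *
c=save('t3','top')
cv2.imwrite('pics/f2.png',cv2.resize(c['pixels'][150:300,185:345,::-1],(640,600),interpolation=cv2.INTER_CUBIC))
```

```text
(no output)
```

View pics/f2.png

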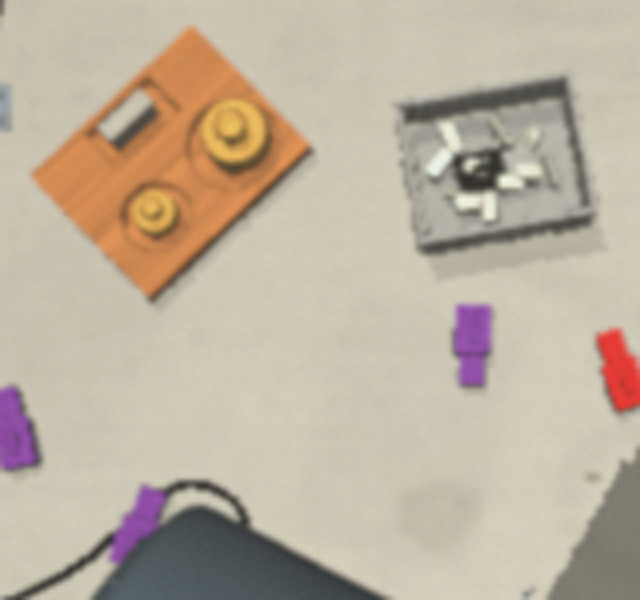

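```bash
python3 -c "
from plant import r
print(r.job_done())"
```

```text
the job is handed in; nothing more can be done
None
```

The job is handed in after about 32 s of robot time: the last pictures show both weights and the gauge block seated in the wooden block, the connector in the grey bin, and the hex key flat in the tray beside the pliers, all released.

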